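# Push the row of sample vials home and shut the gate behind it

### The arm

A 6-joint arm with a two-finger parallel gripper is mounted at the origin on a cart in front of the work surface, level with it; the furniture and walls round the work are solid. World frame = base frame: x ahead of the robot, y to its left, z up, the work surface at z = 0. Lengths are in m, angles in rad, forces in N, time in s.
With the tool pointing down it reaches from about 0.35 to 0.875 m from the base axis. Payload 4.2 kg.
Tool frame: the origin (TCP) lies between the finger pads; the fingertips stand 22 mm ahead of it and the grasp point (between the pads) lies 3 mm ahead of it (env.tips_ahead is the z of the fingertips in the tool frame, in m); z points along the fingers, y is the line along which they close (so a half turn about z gives the same grasp; the last joint's range is limited). The gripper opens to 85 mm and grips with 20 to 120 N. Pads are 22 mm wide; open, the fingers measure 114 mm over their backs; the gripper's body (76 mm by 85 mm) begins 54 mm behind the grasp point. The pads swing forward as they close: fully open they stand 13 mm farther back than shut.
Start: joints at [1.415, 0.385, 0.008, 0, -1.194, -0.259], TCP at [0.252, 0.572, 0.253] pointing down, gripper open.
Joint ranges: [-3.14, 3.14], [-1.21, 2.06], [-1.07, 1.41], [-3.16, 2.05], [-2.99, -0.16], [-3.1, 3.1]. Speed limits (rad/s): [2.79, 2.79, 3.14, 3.14, 3.14, 3.14].

### API

Orientations are given as a 3x3 rotation matrix whose columns are the frame's x, y, z axes.
In Python, from station import env gives the robot as it stands. Calls block until the motion is done:
- env.move_pose(position, orientation): joint-space move of the TCP to a pose.
- env.servo_line(position, frame=None, rate=0.15, guard=None): straight line of the TCP; frame=None keeps the orientation; rate is the mean speed in m/s. With guard (N) it stops when the force on the tool has changed by that much, and returns True; else False.
- env.move_j(angles): joint-space move.
- env.grip(opening, grip_force=None): finger opening in m; grip_force is the grip in N (None keeps the last); returns when the fingers have stopped.
- env.wait(seconds).
- env.solve_ik(position, orientation): joint angles nearest the present ones, or None.
- env.snapshot(name): name is "scene" or "top"; returns the picture (384x512x3 uint8, red, green, blue); there is no depth.
- env.calibration(name): a dict with "K" (3x3 intrinsics, pixels), "R" (3x3) and "t" (3): a world point X has camera coordinates R X + t. Camera axes: x right, y down, z forward; pixel columns grow to the right and rows downward; lengths in m; the calibration is good to about 2 mm. A picture is of the moment at which its call begins. calibration takes no time and is no camera call.
A pose or a line that the arm cannot do raises env.MotionError and nothing moves.
- env.sign_off(): hands the job in; it is judged then, once.
Trained networks look in the newest picture that a camera, given by its name, has taken for a name from the list of things; names that differ only in an ending like _2 or _b are one class to them, and where a whole thing is asked for, a point or a joint stands for the part that bears it (a point fixed in the world has none). Each returns a list of dicts, best first, with "conf" (0 to 1); they miss things now and then, are a little off and sometimes report something else, mostly with a low value. They report only what shows in the picture. A call takes as long as a camera call.
- env.search_frame(name, camera): "location" ([x, y, z] in m, in the coordinates of the camera as it stood for that picture, good to about 4 mm: the middle of the surface that is visible of it).
- env.regions_of(name, camera): "pixels" (384x512 bool, what is visible of it).
Readings, each from a call of its own:
- env.current_t(): time.
- env.current_qpos(): joint angles.
- env.current_joint_velocities(): joint speeds.
- env.current_tau(): joint torques, N m.
- env.current_position(): TCP position.
- env.current_ee_rot(): TCP orientation.
- env.current_wrist_force(): force on the tool from outside, world axes, zero at the start.
- env.current_torque(): the same for the moment, N m.
- env.current_opening(): finger opening in m.
- env.current_gripper_force(): force on a finger pad.
Only numpy, scipy, OpenCV 4.12 (cv2) and the standard library are available. Lean on these libraries where they do the work, as an engineer would, in place of code of your own. Each camera call takes 0.05 s, during which the arm holds its last target. There are 200 camera calls.

### The job

The five black-capped sample vials stand as one row in the lane of the reader's in-feed rail. With a fingertip, push the whole row along the lane until the first vial rests against the end stop, in front of the reader, and no gaps are left in the row; then push the gate shut behind the last vial, fully onto its dowel. Keep the vials standing and never lift one out of the lane, and leave the other things on the bench where they are.

Things in the scene. Friction and masses are not known exactly. Their poses are not given: they have to be found in the camera images.
- rail: Fixed aluminium vial in-feed rail on the bench, base plate 84 x 236 mm. Origin at bench height under the lane's centre line; +y runs along the lane from end stop to open loading end, +x to the reader's side, z up (zero yaw: loading end to the robot's left, +x away from it). Side guides at x = +-12.5 to +-16.5 mm (lane 25 mm wide), tops 24 mm above the bench; lane floor 12 mm above it.
- stop_face (a point): Foot of the end stop's rubber face, on the lane's centre line at floor height (12 mm above the bench), at y = -95 mm in the rail's frame; axes as the rail's. A row of five vials that is fully home has its centres 11, 33, 55, 77 and 99 mm from here along +y. The stop block is 50 mm high, rigid.
- lane_mouth (a point): Centre of the open loading end of the lane at floor height, y = 120 mm in the rail's frame; the floor is a slippery white strip (friction about 0.2).
- gate_dowel (a point): Top of the steel dowel (7 mm thick, 40 mm above the bench) that the shut gate rests on: x = 22.5, y = 15 mm in the rail's frame, just outside the guide on the reader's side.
- reader_top (a point): Top of the black reader head (22 x 34 mm, 50 mm above the bench) at the lane's side by the end stop: x = 31, y = -84 mm in the rail's frame; fixed.
- gate_pivot (a point): Vertical axis of the gate's hinge at mid height of its arm (34 mm above the bench): x = -28, y = 21 mm in the rail's frame, beside the lane on the side away from the reader. Axes as the rail's. The hinge screw's top is 46 mm above the bench.
- gate_tip (a point): On the gate's red upright thumb pin, 50 mm from the hinge axis, 35 mm above the bench; pin 10 mm thick, top 56 mm above the bench. The gate's arm is a steel flat bar on edge, 5 mm thick, 27 to 41 mm above the bench (it passes over the guides), reaching from the hinge axis 53 mm outward, its mid line through the axis.
- gate (a joint): Gate angle in rad. 0: shut on the dowel, arm straight across the lane (along the rail's +x), its face 3.5 mm behind a row fully home. Grows counter-clockwise from above as it opens: at 1.57 the arm lies along the rail's +y outside the guide, beyond that it points away from the lane; limit 2.3. So it shuts from the loading end towards the stop. Friction (about 0.5 N at the pin) keeps it where left.
- vial_1: Foremost vial of the row: clear glass sample vial with black cap and white label, 22 mm in diameter, 50 mm high, about 30 g, standing upright between the rail's guides; origin at the centre of its underside, z up.
- vial_2: Second vial of the row: clear glass sample vial with black cap and white label, 22 mm in diameter, 48 mm high, about 30 g, standing upright between the rail's guides; origin at the centre of its underside, z up.
- vial_3: Third vial of the row: clear glass sample vial with black cap and white label, 22 mm in diameter, 50 mm high, about 30 g, standing upright between the rail's guides; origin at the centre of its underside, z up.
- vial_4: Fourth vial of the row: clear glass sample vial with black cap and white label, 22 mm in diameter, 48 mm high, about 30 g, standing upright between the rail's guides; origin at the centre of its underside, z up.
- vial_5: Last (nearest the loading end) vial of the row: clear glass sample vial with black cap and white label, 22 mm in diameter, 50 mm high, about 30 g, standing upright between the rail's guides; origin at the centre of its underside, z up.
- spare_vial: Bystander, leave alone: larger white-labelled vial with orange cap, 27 mm in diameter, 62 mm high, standing on the bench on the reader's side of the rail; origin at the centre of its underside.
- bung: Bystander, leave alone: black rubber bung, 36 mm wide, 28 mm high, on the bench on the gate's side of the rail near the stop; origin at the centre of its underside.
- small_beaker: Bystander, leave alone: clear glass beaker, 47 mm wide, 56 mm high; origin at the centre of its underside.
- brass_weight: Bystander, leave alone: brass calibration weight with knob, 22 mm in diameter, 36 mm high, on the bench off the loading end; origin at the centre of its underside.

How it is judged:
On the way, in this order (a step that is already met when the one before it is completed fails the run):
1. the whole row is home against the end stop, upright, with the gate still open (y of vial_1 in the frame of stop_face below 0.014 m and y of vial_2 in the frame of stop_face below 0.036 m and y of vial_3 in the frame of stop_face below 0.058 m and y of vial_4 in the frame of stop_face below 0.08 m and y of vial_5 in the frame of stop_face below 0.102 m and angle between each of vial_1, vial_2, vial_3, vial_4, vial_5's own z axis and vertical below 0.1 rad and value of joint gate above 0.5 rad), for 0.2 s.
2. the gate is shut behind the row (value of joint gate below 0.06 rad), for 0.2 s.
At the end, for the whole second after the job is handed in: All five vials stand upright (within 0.1 rad) on the lane's floor, at rest, each within 3 mm of its place in a closed row against the end stop, and the gate is shut behind them to within 0.06 rad (y of vial_1 in the frame of stop_face below 0.014 m and y of vial_2 in the frame of stop_face below 0.036 m and y of vial_3 in the frame of stop_face below 0.058 m and y of vial_4 in the frame of stop_face below 0.08 m and y of vial_5 in the frame of stop_face below 0.102 m and x of vial_1 in the frame of rail between -0.006 and 0.006 m and x of vial_2 in the frame of rail between -0.006 and 0.006 m and x of vial_3 in the frame of rail between -0.006 and 0.006 m and x of vial_4 in the frame of rail between -0.006 and 0.006 m and x of vial_5 in the frame of rail between -0.006 and 0.006 m and angle between each of vial_1, vial_2, vial_3, vial_4, vial_5's own z axis and vertical below 0.1 rad and height (world z) of each of vial_1, vial_2, vial_3, vial_4, vial_5 below 0.016 m and linear speed of each of vial_1, vial_2, vial_3, vial_4, vial_5 below 0.02 m/s and value of joint gate below 0.06 rad); the robot touches nothing.
It fails at once if a vial of the row is lifted (10 mm or more) (height (world z) of any of vial_1, vial_2, vial_3, vial_4, vial_5 above 0.022 m).
It fails at once if a vial of the row is tipped over (0.5 rad) (angle between any of vial_1, vial_2, vial_3, vial_4, vial_5's own z axis and vertical above 0.5 rad).
It fails at once if a bystander is moved 20 mm or more (distance of any of spare_vial, bung, brass_weight from where it was at the start of the episode above 0.02 m).
It also fails if it takes over 43 s, if anything falls off the work surface, if the arm or the gripper's body presses on something with over 40 N, if the wrist force passes 120 N, or if a joint passes its speed limit or range.

## Working session

There is one attempt and no reset: what is moved stays moved. The work goes in short steps, each a Python script; the robot and the scene stay as the last script left them, time stands still between calls to the robot, and variables do not carry over. Pictures are saved under pics/ and viewed, at most 10 in all, crops included, and the job is handed in when it is done.

```bash
ls; mkdir -p pics; python3 - <<'E'
from station import env
import cv2
for n in ("scene","top"):
    im=env.snapshot(n); cv2.imwrite(f"pics/{n}0.png",im[:,:,::-1])
    c=env.calibration(n); print(n,c["K"].tolist(),c["R"].tolist(),c["t"].tolist())
    for k in ("rail","gate_tip","gate_dowel","reader_top","vial_1","spare_vial","bung","small_beaker","brass_weight"):
        try:
            for d in env.search_frame(k,n)[:6]:
                w=c["R"].T@(d["location"]-c["t"]); print(k,round(d["conf"],2),w.round(4))
        except Exception as e: print(k,e)
print(env.current_t(),env.tips_ahead)
E
```

```text
pics
scene [[394.05173770665306, 0.0, 262.79870195775555], [0.0, 394.05173770665306, 188.83795845099158], [0.0, 0.0, 1.0]] [[0.7160176500795886, -0.6980183715015721, 0.009438104724826122], [-0.4442437958188643, -0.466044945579388, -0.7651467562346145], [0.5384850737494501, 0.543665762896836, -0.6437867376723837]] [-0.24096313990376242, 0.3675393930522473, 0.6605129423101019]
rail 0.58 [0.5212 0.2048 0.013 ]
gate_dowel 0.97 [0.5196 0.2111 0.0139]
reader_top 0.69 [0.5275 0.205  0.0121]
vial_1 0.42 [0.536  0.2158 0.043 ]
spare_vial 0.6 [0.6025 0.2661 0.0407]
bung 0.75 [0.4729 0.1643 0.0304]
small_beaker 0.78 [ 0.4649 -0.082   0.0346]
brass_weight 0.58 [0.4825 0.4508 0.0239]
top [[356.414568768667, 0.0, 257.44106111434814], [0.0, 356.414568768667, 194.38052403835565], [0.0, 0.0, 1.0]] [[-0.011618980504569805, -0.9997865800003516, 0.017081971292413917], [-0.9804847575818163, 0.008038525184445075, -0.19643070600745208], [0.19625146990981102, -0.019030937025261426, -0.9803689019926014]] [0.1933650092224321, 0.5190223326624179, 0.8182110268481424]
rail 0.74 [0.5323 0.2484 0.0094]
gate_tip 0.48 [0.4906 0.2869 0.0383]
gate_dowel 0.86 [0.5295 0.2513 0.012 ]
reader_top 0.93 [0.532  0.2526 0.0125]
vial_1 0.66 [0.5259 0.2843 0.0554]
spare_vial 0.68 [0.6001 0.2712 0.0597]
bung 0.59 [0.4711 0.1702 0.0292]
small_beaker 0.87 [ 0.4649 -0.0838  0.0267]
brass_weight 0.67 [0.4769 0.4496 0.0217]
1.0 0.022
```

```bash
python3 - <<'E'
import cv2
a=cv2.imread("pics/top0.png"); b=cv2.imread("pics/scene0.png")
cv2.imwrite("pics/topc.png",cv2.resize(a[90:290,60:320],None,fx=3,fy=3,interpolation=cv2.INTER_CUBIC))
cv2.imwrite("pics/scenec.png",cv2.resize(b[80:330,150:410],None,fx=2.4,fy=2.4,interpolation=cv2.INTER_CUBIC))
E
```

```text
(no output)
```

View pics/topc.png

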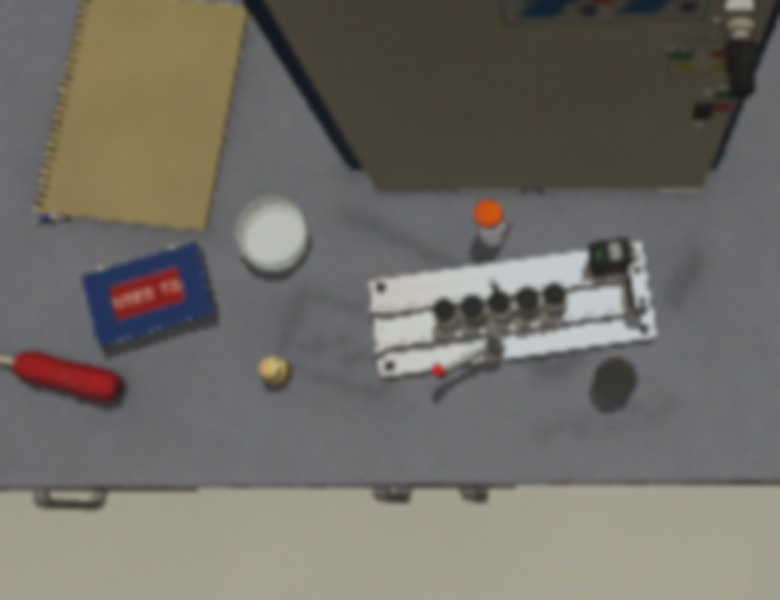

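View pics/scenec.png

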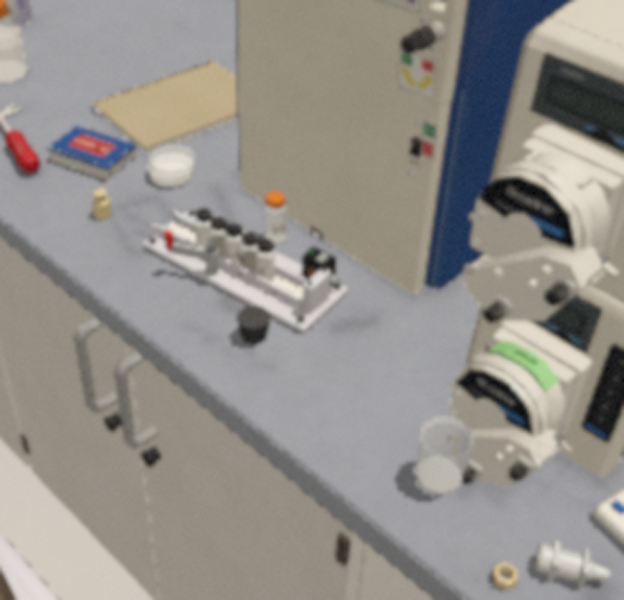

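The top crop shows the rail from about (370,280) to (655,338), caps at (445–555,295–310), the hinge at (494,347) and the red pin at (437,370), with the gate open past 1.57. The scene crop shows the same layout from the stop end. I'll zoom in on both to get accurate corners.

```bash
python3 - <<'E'
import cv2
for n,(x0,y0,x1,y1),f in (("top",(175,160,285,225),7),("scene",(200,160,300,220),8)):
    a=cv2.imread(f"pics/{n}0.png")[y0:y1,x0:x1]
    a=cv2.resize(a,None,fx=f,fy=f,interpolation=cv2.INTER_CUBIC)
    for i in range(0,x1-x0,10): cv2.putText(a,str(x0+i),(i*f,8),0,.3,(0,0,255)); cv2.line(a,(i*f,10),(i*f,16),(0,0,255))
    for i in range(0,y1-y0,10): cv2.putText(a,str(y0+i),(0,i*f+4),0,.3,(0,0,255)); cv2.line(a,(20,i*f),(26,i*f),(0,0,255))
    cv2.imwrite(f"pics/{n}z.png",a)
E
```

```text
(no output)
```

View pics/topz.png

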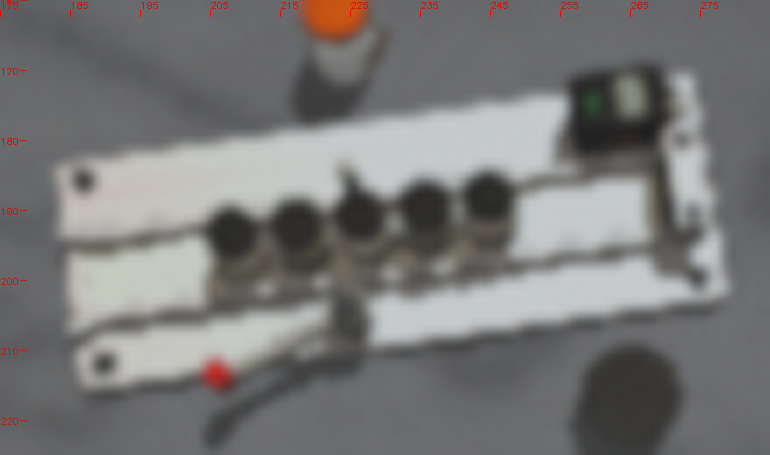

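View pics/scenez.png

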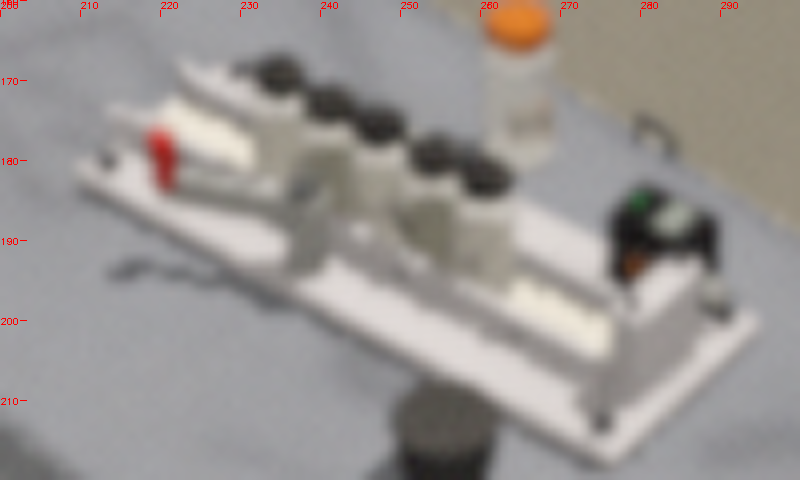

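Top zoom: plate corners are near pixels (183,183), (273,171), (279,202) and (187,215), the red pin is at (206,213), the hinge at (225,204) and the dowel tip at (224,183). Scene zoom: plate corners are near (210,181), (276,218) and (295,200), and the pin top is at (220,177). Next I'll fit the rail from both views.

```bash
cat > geo.py <<'E'
import numpy as np
from station import env
C={n:env.calibration(n) for n in("top","scene")}
def proj(n,X):
    c=C[n]; p=c["K"]@(c["R"]@np.asarray(X,float)+c["t"]); return p[:2]/p[2]
def back(n,uv,z):   # pixel -> world at height z
    c=C[n]; d=c["R"].T@np.linalg.inv(c["K"])@np.array([uv[0],uv[1],1.]); o=-c["R"].T@c["t"]
    return o+d*(z-o[2])/d[2]
def tri(a,b):
    from scipy.optimize import least_squares
    return least_squares(lambda X:np.r_[proj("top",X)-a,proj("scene",X)-b],[.53,.27,.05])
E
python3 - <<'E'
from geo import *
from scipy.optimize import least_squares
T=lambda X,Y:np.array([174.57+X/7,159.57+Y/7]); S=lambda X,Y:np.array([199.56+X/8,159.56+Y/8])
def W(q,p):
    x,y,th=q[:3]; c,s=np.cos(th),np.sin(th)
    return np.array([x+c*p[0]-s*p[1],y+s*p[0]+c*p[1],p[2]])
obs=[("top",T(58,166),(42,118)),("top",T(690,75),(42,-118)),("top",T(728,297),(-42,-118)),("top",T(82,388),(-42,118)),
 ("scene",S(78,172),(-42,118)),("scene",S(612,466),(-42,-118)),("scene",S(758,320),(42,-118))]
def res(q): return np.concatenate([proj(n,W(q,(p[0]/1e3,p[1]/1e3+q[4],q[3])))-uv for n,uv,p in obs]+[[ (q[4]-.001)/.002]])
r=least_squares(res,[.53,.25,0,.01,.001]); q=r.x; print("rail",q.round(4)); print(r.fun.round(2))
inv=lambda X:np.r_[np.array([[np.cos(q[2]),np.sin(q[2])],[-np.sin(q[2]),np.cos(q[2])]])@(X[:2]-q[:2]),X[2]]
for nm,a,b in [("v5",T(232,230),S(282,66)),("v4",T(297,220),S(333,94)),("v3",T(360,213),S(380,117)),("v2",T(425,203),S(437,146)),("v1",T(488,193),S(487,169)),("pin",T(216,371),S(160,133)),("hinge",T(348,303),S(303,183))]:
    t=tri(a,b); print(nm,t.x.round(4),"rail mm",(inv(t.x)*1e3).round(1),t.fun.round(1))
for nm,a,z in [("v5",T(232,230),.062),("v1",T(488,193),.062),("pin",T(217,372),.053),("dowel",T(345,163),.04),("reader",T(620,108),.05),("hinge",T(350,303),.046)]:
    print(nm,z,(inv(back("top",a,z))*1e3).round(1))
print({k:(W(q,np.array(p)/1e3)).round(4).tolist() for k,p in dict(pivot=(-28,21,34),mouth=(0,120,12)).items()})
E
```

```text
rail [0.5363 0.2546 0.139  0.0073 0.001 ]
[ 0.01 -0.53  0.5  -0.48  0.3  -0.67  0.24 -0.11 -1.2   0.2  -0.64 -0.3
 -0.27  0.72  0.  ]
v5 [0.5255 0.3066 0.0626] rail mm [-3.5 53.  62.6] [ 0.4 -0.6 -0.8  0.1]
v4 [0.5291 0.2846 0.061 ] rail mm [-2.9 30.7 61. ] [ 0.4 -0.6 -0.7  0.1]
v3 [0.531  0.263  0.0624] rail mm [-4.1  9.  62.4] [ 0.4 -0.5 -0.7  0.1]
v2 [0.5351 0.2405 0.0606] rail mm [ -3.1 -13.8  60.6] [ 0.5 -0.7 -0.9  0.2]
v1 [0.5379 0.219  0.062 ] rail mm [ -3.3 -35.5  62. ] [ 0.4 -0.6 -0.7  0.2]
pin [0.4772 0.3123 0.0569] rail mm [-50.5  65.3  56.9] [ 0.3 -0.4 -0.5  0.1]
hinge [0.5019 0.2683 0.0475] rail mm [-32.2  18.3  47.5] [ 0.2 -0.3 -0.4  0.1]
v5 0.062 [-4.6 54.1 62. ]
v1 0.062 [ -4.6 -34.4  62. ]
pin 0.053 [-51.1  66.2  53. ]
dowel 0.04 [18.5 13.8 40. ]
reader 0.05 [ 21.6 -84.8  50. ]
hinge 0.046 [-32.7  18.4  46. ]
{'pivot': [0.5057, 0.2715, 0.034], 'mouth': [0.5197, 0.3735, 0.012]}
```

Heights agree with the text: caps at 60.6–62.6 mm, pin at 57, hinge at 47.5, and the hinge-to-pin distance is 50.4. The plate is not centred on the lane, so I'll take the lane and hinge from their own triangulations. The gate is at about 1.94 rad. Next: check IK for the whole plan, then approach.

```bash
cat >> geo.py <<'E'
TH=.139
LX=np.array([np.cos(TH),np.sin(TH)]); LY=np.array([-np.sin(TH),np.cos(TH)])
ROWC=np.array([.5317,.2627]); PIV=np.array([.5019,.2683])
def rot(d):  # tool down, tool x along horizontal direction d
    x=np.r_[d,0]/np.linalg.norm(d); z=np.array([0,0,-1.]); return np.c_[x,np.cross(z,x),z]
def lane(s,z,sg=1): return np.r_[ROWC+s*LY,z],rot(sg*LY)      # s from middle of initial row
def gate(a,gap,z,sg=1,r=.046):
    u=np.array([np.cos(a+TH),np.sin(a+TH)]); n=np.array([-u[1],u[0]])
    return np.r_[PIV+r*u+(.016+gap)*n,z],rot(sg*n)
E
python3 - <<'E'
from geo import *
for sg in(1,-1):
    for P in [lane(.085,.12,sg),lane(.085,.058,sg),lane(.01,.058,sg)]+[gate(a,.003,.058,sg) for a in(2,1.5,1,.5,0)]:
        q=env.solve_ik(*P); print(sg,P[0].round(3),None if q is None else np.round(q,2))
E
```

```text
1 [0.52  0.347 0.12 ] [ 0.85  0.5  -0.16  0.   -0.91  2.43]
1 [0.52  0.347 0.058] [ 0.85  0.58 -0.22  0.   -0.78  2.43]
1 [0.53  0.273 0.058] [ 0.75  0.54 -0.29  0.   -0.74  2.53]
1 [0.461 0.297 0.058] [ 0.87  0.48 -0.41  0.   -0.68 -1.87]
1 [0.48  0.313 0.058] [ 0.86  0.51 -0.35 -0.   -0.71 -2.36]
1 [0.504 0.318 0.058] [ 0.83  0.54 -0.29  0.   -0.74 -2.84]
1 [0.527 0.311 0.058] [ 0.8   0.56 -0.25  0.   -0.76  2.98]
1 [0.545 0.293 0.058] [ 0.76  0.57 -0.23  0.   -0.77  2.53]
-1 [0.52  0.347 0.12 ] [ 0.85  0.5  -0.16  0.   -0.91 -0.71]
-1 [0.52  0.347 0.058] [ 0.85  0.58 -0.22  0.   -0.78 -0.71]
-1 [0.53  0.273 0.058] [ 0.75  0.54 -0.29  0.   -0.74 -0.61]
-1 [0.461 0.297 0.058] [ 0.87  0.48 -0.41  0.   -0.68  1.27]
-1 [0.48  0.313 0.058] [ 0.86  0.51 -0.35  0.   -0.71  0.78]
-1 [0.504 0.318 0.058] [ 0.83  0.54 -0.29  0.   -0.74  0.3 ]
-1 [0.527 0.311 0.058] [ 0.8   0.56 -0.25  0.   -0.76 -0.16]
-1 [0.545 0.293 0.058] [ 0.76  0.57 -0.23  0.   -0.77 -0.62]
```

```bash
python3 - <<'E'
from geo import *
import cv2
env.grip(0.0,40); print("tips",env.tips_ahead,env.current_opening())
env.move_pose(*lane(.085,.12,-1))
g=env.servo_line(lane(.085,.058,-1)[0],rate=.06,guard=4)
print("down hit",g,env.current_position().round(4),env.current_t())
g=env.servo_line(lane(.060,.058,-1)[0],rate=.05,guard=4)
print(g,env.current_position().round(4),np.round(env.current_wrist_force(),2))
for n,(x0,y0,x1,y1) in(("top",(175,140,285,225)),("scene",(190,130,300,220))):
    im=env.snapshot(n)[y0:y1,x0:x1,::-1]; cv2.imwrite(f"pics/{n}1.png",cv2.resize(im,None,fx=5,fy=5,interpolation=cv2.INTER_CUBIC))
a,b=[cv2.imread(f"pics/{n}1.png") for n in("top","scene")]
cv2.imwrite("pics/both1.png",cv2.resize(np.vstack([a,b]),None,fx=.68,fy=.68))
E
```

```text
tips 0.022 4.951942712009128e-05
down hit False [0.5202 0.3471 0.0585] 4.35
False [0.5235 0.3219 0.0581] [-0.33  0.09  0.4 ]
```

View pics/both1.png

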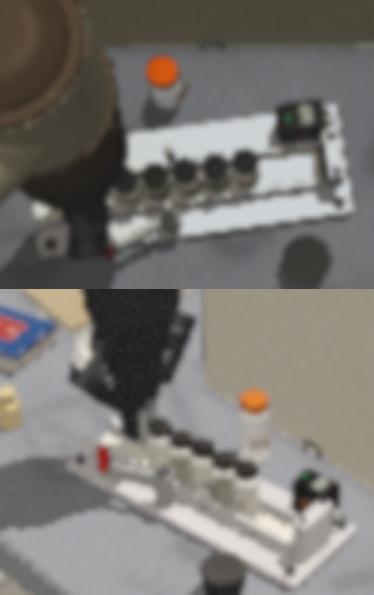

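The fingertip is right behind the last vial, at about (125,185) in the upper crop, inside the lane and above the guides. Now I'll push.

```bash
python3 - <<'E'
from geo import *
import cv2
s=lambda:round(float((env.current_position()[:2]-ROWC)@LY),4)
F=lambda:np.round(env.current_wrist_force(),2)
for i in range(4):
    g=env.servo_line(lane(.004,.058,-1)[0],rate=.035,guard=6)
    print(g,s(),F(),env.current_t())
    if g and s()<.022: break
    if s()<.006: break
env.wait(.4)
print(s(),F())
for n,(x0,y0,x1,y1) in(("top",(175,140,285,225)),("scene",(190,130,300,220))):
    im=env.snapshot(n)[y0:y1,x0:x1,::-1]; cv2.imwrite(f"pics/{n}2.png",cv2.resize(im,None,fx=5,fy=5,interpolation=cv2.INTER_CUBIC))
a,b=[cv2.imread(f"pics/{n}2.png") for n in("top","scene")]
cv2.imwrite("pics/both2.png",cv2.resize(np.vstack([a,b]),None,fx=.68,fy=.68))
E
```

```text
True 0.0127 [-0.7   2.37 -0.23] 6.3417
0.0127 [0.55 2.26 2.69]
```

View pics/both2.png

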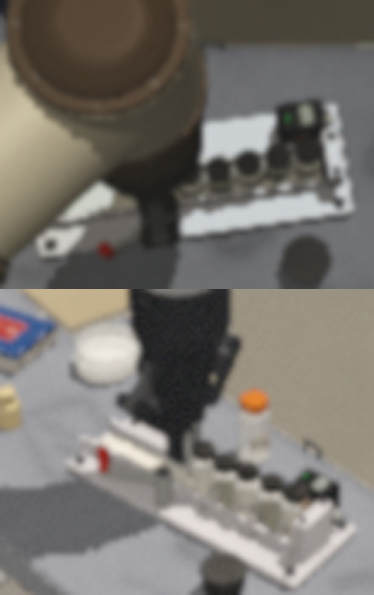

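The row is against the stop: the lead vial is at the stop wall and the finger stopped at s=12.7 mm against a predicted 14 mm. Next I'll back off, move behind the gate, and check the row and pin.

```bash
python3 - <<'E'
from geo import *
import cv2
env.servo_line(lane(.040,.058,-1)[0],rate=.05)
env.servo_line(lane(.045,.115,-1)[0],rate=.12)
P,R=gate(2.0,.018,.115,-1); env.move_pose(P,R)
g=env.servo_line(gate(2.0,.018,.058,-1)[0],rate=.06,guard=4)
print(g,env.current_position().round(4),env.current_t())
for n,(x0,y0,x1,y1) in(("top",(175,140,285,225)),("scene",(190,130,300,220))):
    im=env.snapshot(n)[y0:y1,x0:x1,::-1]; cv2.imwrite(f"pics/{n}3.png",cv2.resize(im,None,fx=5,fy=5,interpolation=cv2.INTER_CUBIC))
a,b=[cv2.imread(f"pics/{n}3.png") for n in("top","scene")]
cv2.imwrite("pics/both3.png",cv2.resize(np.vstack([a,b]),None,fx=.68,fy=.68))
E
```

```text
False [0.4487 0.289  0.0584] 10.9417
```

View pics/both3.png

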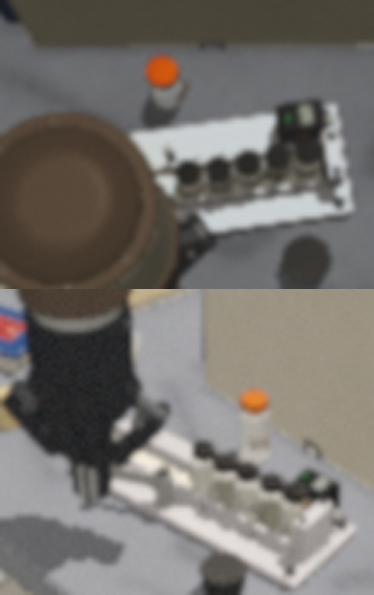

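The row is closed up, with evenly spaced caps at x = 188, 218, 247, 277 and 305 in the upper crop. The fingertip is outboard of the open gate. Now I'll sweep it shut.

```bash
python3 - <<'E'
from geo import *
F=lambda:np.round(env.current_wrist_force(),2)
def ang():
    p=env.current_position(); x=-env.current_ee_rot()[:2,0]  # n direction
    return np.arctan2(x[1],x[0])-np.pi/2-TH
a=2.0
while a>.35:
    a-=.2
    P,R=gate(a,0.001,.058,-1)
    g=env.servo_line(P,R,rate=.06,guard=10)
    print(round(a,2),g,round(ang(),2),F(),round(env.current_t(),2))
    if g: break
else:
    for a in np.arange(.1,-.12,-.04):
        P,R=gate(max(a,0),min(a,0)*.046+.001,.058,-1)
        g=env.servo_line(P,R,rate=.03,guard=5)
        print(round(a,2),g,F(),round(env.current_t(),2))
        if g: break
    q=env.current_position(); print(((q[:2]-PIV)@LY).round(4),q.round(4))
E
```

```text
1.8 False -4.48 [ 0.3  -0.02  0.16] 11.63
1.6 False -4.68 [ 0.36 -0.71  1.19] 11.98
1.4 False 1.4 [ 0.49 -0.13  0.38] 12.33
1.2 False 1.2 [-0.39 -0.17 -0.06] 12.68
1.0 False 1.0 [-0.78  0.2   0.19] 13.03
0.8 False 0.8 [-0.17  0.21  0.38] 13.38
0.6 False 0.6 [-0.18 -0.12  0.13] 13.73
0.4 False 0.4 [0.81 0.58 0.68] 14.08
0.2 False 0.2 [-0.12 -0.82 -0.12] 14.43
0.1 False [ 0.13  0.82 -0.52] 14.75
0.06 False [ 0.1  -0.42  0.25] 15.0
0.02 False [-0.46  1.05 -0.44] 15.25
-0.02 False [ 0.4   0.48 -0.9 ] 15.5
-0.06 False [-2.2   5.04 -0.9 ] 15.75
-0.1 False [-4.16  9.01 -0.71] 16.0
0.0155 [0.5455 0.2901 0.0581]
```

The force rose to 10 N at shut, which looks like the dowel. I'll back off and check.

```bash
python3 - <<'E'
from geo import *
import cv2
P,R=gate(0,.03,.058,-1); env.servo_line(P,rate=.05); P[2]=.2; env.servo_line(P,rate=.15)
P,R=lane(.2,.25,-1); P[0]-=.1; env.move_pose(P,R)
print(env.current_t())
for n,(x0,y0,x1,y1) in(("top",(175,140,285,225)),("scene",(190,130,300,220))):
    im=env.snapshot(n)[y0:y1,x0:x1,::-1]; cv2.imwrite(f"pics/{n}4.png",cv2.resize(im,None,fx=5,fy=5,interpolation=cv2.INTER_CUBIC))
a,b=[cv2.imread(f"pics/{n}4.png") for n in("top","scene")]
cv2.imwrite("pics/both4.png",cv2.resize(np.vstack([a,b]),None,fx=.68,fy=.68))
E
```

```text
18.75
```

View pics/both4.png

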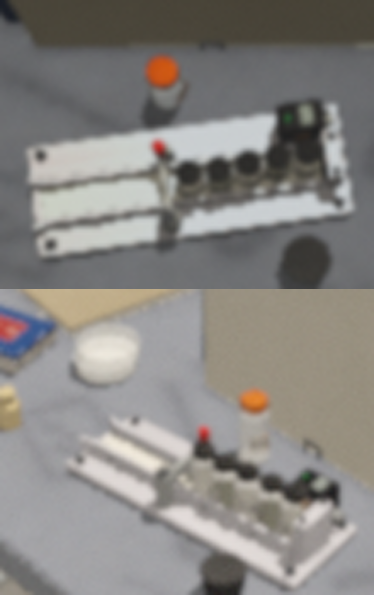

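```bash
python3 - <<'E'
from geo import *
import cv2
im=env.snapshot("top").astype(int); m=(im[...,0]>im[...,1]+60)&(im[...,0]>im[...,2]+60)&(abs(im[...,1]-im[...,2])<45)
v,u=np.nonzero(m[175:192,212:232]); uv=(u.mean()+212,v.mean()+175)
d=back("top",uv,.053)[:2]-PIV; print(uv,np.linalg.norm(d),"gate",np.arctan2(d[1],d[0])-TH)
env.sign_off()
E
```

```text
(np.float64(221.11111111111111), np.float64(182.66666666666666)) 0.048923014567095205 gate 0.02963913917700084
the job is handed in; nothing more can be done
```

The five vials stand in a closed row against the end stop, the gate is shut on its dowel (about 0.03 rad by camera), the other things look undisturbed in the camera views, and the job is handed in; no verdict came back.

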